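Shut the transfer box lid, free the sagging gate bolt and hold the gate ajar

ROBOT

A 6-joint arm with a two-finger parallel gripper is mounted at the origin on a cart in front of the work surface, level with it; the furniture and walls round the work are solid. World frame = base frame: x ahead of the robot, y to its left, z up, the work surface at z = 0. Lengths are in m, angles in rad, forces in N, time in s.
With the tool pointing down it reaches from about 0.375 to 0.975 m from the base axis. Payload 3.8 kg.
Tool frame: the origin (TCP) lies at the very end of the fingers, on their centre line; the grasp point (between the pads) lies 19 mm behind it; z points along the fingers, y is the line along which they close (so a half turn about z gives the same grasp; the last joint's range is limited). The gripper opens to 85 mm and grips with 20 to 120 N. Pads are 22 mm wide; open, the fingers measure 114 mm over their backs; the gripper's body (76 mm by 85 mm) begins 54 mm behind the grasp point. The pads swing forward as they close: fully open they stand 13 mm farther back than shut.
Start: joints at [-1.276, 0.264, 1.604, -0, 1.274, -0.037], TCP at [0.22, -0.638, 0.231] pointing down, gripper open.
Joint ranges: [-2.63, 2.63], [-0.94, 2.18], [0.31, 2.57], [-1.31, 4.45], [0, 2.66], [-2.55, 2.55]. Speed limits (rad/s): [2.57, 2.57, 3.14, 3.14, 3.14, 3.14].

INTERFACE

Orientations are given as a rotation vector (axis times angle).
In Python, from workcell import bot gives the robot as it stands. The module is installed in compiled form; this text tells all that it offers.
- The arm moves only by the tool send_path, called after "Emit:" as name(argument=value, ...) on one line, values as JSON. Schema: {"type":"object","properties":{"increments":{"type":"array","items":{"type":"object","properties":{"x":{"type":"number"},"y":{"type":"number"},"z":{"type":"number"},"spin":{"type":"number"}},"additionalProperties":false},"minItems":1,"maxItems":5},"jaw":{"type":"number"},"force":{"type":"number"},"only":{"type":"string"},"quiet":{"type":"boolean"},"lines":{"type":"string"}},"required":["increments"],"additionalProperties":false}. increments is a list of rows, 1 to 5 of them, each an object with the fields x, y, z (the shift in fractions of the full range, 1 being 0.25 m), spin (a turn about the tool's z in normalised numbers (1 is 2 rad)); a field left out counts as zero; each row shifts and turns the commanded pose from where the row before left it, along the tool's axes as they then stand; what a row does not reach is not made up. A row lasts 1/8 s, in which the tool goes at most 0.0625 m and 0.188 rad, less where a joint would pass 70% of its speed; a pose out of reach is approached as far as the arm can. jaw is the opening from 0.0 (shut) to 1.0 (fully open), set as the call begins (left out keeps the last). The fingers move at their own pace and stop on an object; force is the grip in N (left out, the last holds). Time passes only in rows, so rows that do not move let the fingers close. The tool returns the time, the measured TCP pose, the force, the opening and the grip force at its end. only (a regular expression) keeps the lines of the reply that match it, lines (a string "A,B") keeps lines A to B, and quiet returns only ok. No shift or turn number may pass 1 either way. Input that does not fit is refused with a message, and nothing moves.
- bot.read_state(): the state, without advancing time (a new reading comes with each control period).
- bot.read_camera(name): name is "side" or "top"; returns the picture (480x640x3 uint8, red, green, blue); there is no depth.
- bot.camera_info(name): a dict with "intrinsics" (3x3 intrinsics, pixels), "extrinsics" (4x4, takes a point from camera to world coordinates). Camera axes: x right, y down, z forward; pixel columns grow to the right and rows downward; lengths in m; the calibration is good to about 2 mm. A picture is of the moment at which its call begins. camera_info takes no time and is no camera call.
- bot.finish_job(): hands the job in; it is judged then, once.
Trained networks look in the newest picture that a camera, given by its name, has taken for a name from the list of things; names that differ only in an ending like _2 or _b are one class to them, and where a whole thing is asked for, a point or a joint stands for the part that bears it (a point fixed in the world has none). Each returns a list of dicts, best first, with "conf" (0 to 1); they miss things now and then, are a little off and sometimes report something else, mostly with a low value. They report only what shows in the picture. A call takes as long as a camera call.
- bot.search_frame(camera, thing): "box" ([left, top, right, bottom] in pixels, round what is visible of it).
- bot.regions_of(camera, thing): "pixels" (480x640 bool, what is visible of it) and "box" ([left, top, right, bottom] in pixels, round what is visible of it).
- bot.spot_point(camera, thing): "pixel" ([row, column] in pixels: a listed point, or the origin of a listed thing).
The state is a dict: "time": time; "q": joint angles; "joint_vel": joint speeds; "joint_torque": joint torques, N m; "tool_pos": TCP position; "tcp_rot": TCP orientation; "wrist_force": force on the tool from outside, world axes, zero at the start; "torque": the same for the moment, N m; "width": opening from 0.0 (shut) to 1.0 (fully open); "grip_force": force on a finger pad.
Only numpy, scipy, OpenCV 4.12 (cv2) and the standard library are available. Lean on these libraries where they do the work, as an engineer would, in place of code of your own. Each camera call takes 0.05 s, during which the arm holds its last target. There are 200 camera calls.

TASK

Press the clear transfer box's raised lid fully down, past its side catch, so that it stays shut. Then take the red knob of the sagging barrel bolt, lift it so that the bolt's nose clears the bent keeper lip, draw the bolt back as far as it goes and swing the front gate ajar to about 25 degrees. The gate closes by itself, so finish while still gripping the knob and holding the gate ajar; never have lid and gate open together, and leave the bottle, timer, tube rack and tape on the bench where they are.

Things in the scene. Friction and masses are not known exactly. Their poses are not given: they have to be found in the camera images.
- transfer_box: Clear box with aluminium frame, fixed, 164 x 212 x 120 mm (x, y, z) without lid. Origin: centre of its underside; -x is its front (gate), +y its left side (lid catch, out to y = 135 mm), z up. In its frame, mm: knob at about (-98, 15, 150) at the start, lid hinge along y at (75, 0, 120), upright gate hinge at (-80, -95). The shut lid's pad is 127.5 mm above the bench.
- lid (a joint): Lid angle, rad: 0 = shut, grows as the front edge rises; starts at 0.4 to 0.65 (152 mm from hinge to front edge). A weak spring and friction hold it there; let go lower, it rises to about 0.25. Pressing takes 1 to 2 N at the pad; from 0.085 to 0.035 rad a spring catch resists with up to about 10 N; past that it goes down easily and the catch keeps it down. Press it right down to 0.
- lid_pad (a point): Centre of the black rubber press pad (60 mm deep, 70 mm wide) on the lid's upper face, 105 mm from the hinge line; it moves with the lid.
- lid_hinge (a point): Middle of the lid's hinge line, at the back of the box's top; fixed on the box.
- bolt_pull (a joint): How far the bolt is drawn back, m: 0 = fully shot (starts at 0 to 0.004), end stop 0.042. It slides along the gate toward the gate's hinge (box -y while the gate is shut) with 1 to 2 N friction and stays where left. Not lifted, it stops at about 0.006, its nose behind the keeper's lip; lifted, the nose has passed the lip from 0.024, and from 0.03 the gate is free.
- bolt_lift (a joint): How far the bolt is lifted in its tall worn guides, m: 0 = hanging low, at most 0.016. The nose clears the keeper's brass lip from about 0.010 (aim for 0.013). It weighs about 2 to 3 N and drops again when let go.
- bolt_knob: Red knob of the bolt: upright cylinder 22 mm across, 34 mm tall, on a 10 mm steel neck 43 mm long. Origin on the bolt's axis under the knob, z up along the knob. It moves with bolt and gate and turns freely on its axis; its top is 165 mm above the bench at rest. Take it from above, with the fingertips above the shut lid.
- knob_grip (a point): Middle of the red knob, on its axis, where the fingers grip: 150 mm above the bench at rest.
- gate (a joint): Gate angle, rad: 0 = shut, grows as the gate's left edge swings out from the box to the front (counter-clockwise from above), at most 1.2. A spring shuts it: 0.08 N m at 0, 0.17 N m at 0.44 rad. The shot bolt in the keeper locks it.
- gate_hinge (a point): Point on the gate's upright hinge line (z up) at the right of the box's front, 88 mm above the bench; fixed on the box. With the bolt drawn right back the knob stands 68 mm from the hinge along the gate and 18 mm in front of it.
- brown_bottle: Brown glass bottle with black cap, 52 x 52 x 125 mm, upright on the bench; bystander. Origin under its centre.
- lab_timer: White timer with three coloured keys, 66 x 62 x 20 mm; bystander. Origin under its centre.
- blue_rack: Blue microtube rack, 62 x 105 x 34 mm; bystander. Origin under its centre.
- blue_tape: Roll of blue tape lying flat, 60 mm across, 12 mm tall; bystander. Origin under its centre.

How it is judged:
On the way, in this order (a step that is already met when the one before it is completed fails the run):
1. the lid is pressed fully shut past its catch (value of joint lid below 0.025 rad and value of joint bolt_pull below 0.01 m), for 0.2 s.
2. the bolt is lifted over the keeper's lip (value of joint bolt_lift above 0.007 m and value of joint bolt_pull above 0.008 m and contact force between the fingers and bolt_knob above 0.5 N).
3. the bolt is drawn back clear of the keeper (value of joint bolt_pull above 0.033 m), for 0.2 s.
At the end, for the whole second after the job is handed in: Lid shut (under 0.025 rad), bolt drawn back more than 33 mm, gate held still at 0.30 to 0.58 rad (17 to 33 degrees) with the fingers bearing on the red knob with over 1 N, bystanders within 30 mm of where they stood (value of joint lid below 0.025 rad and value of joint bolt_pull above 0.033 m and value of joint gate between 0.3 and 0.58 rad and velocity of joint gate between -0.1 and 0.1 rad/s and contact force between the fingers and bolt_knob above 1 N and distance of each of brown_bottle, lab_timer, blue_rack, blue_tape from where it was at the start of the episode below 0.03 m); the arm keeps its last pose, push and grip.
It fails at once if lid and gate open together (value of joint each of lid, gate above 0.08 rad).
It fails at once if a bystander is knocked away or tipped (distance of any of brown_bottle, lab_timer, blue_rack, blue_tape from where it was at the start of the episode above 0.03 m or angle between brown_bottle's own z axis and vertical above 0.4 rad).
It also fails if it takes over 48 s, if anything falls off the work surface, if the arm or the gripper's body presses on something with over 40 N, if the wrist force passes 120 N, or if a joint passes its speed limit or range.

## Working session

There is one attempt and no reset: what is moved stays moved. The work goes in short steps, Python scripts to look and compute and a tool call to move; the robot and the scene stay as the last step left them, time stands still between calls to the robot, and variables do not carry over. Pictures are saved under pics/ and viewed, at most 10 in all, crops included, and the job is handed in when it is done.

```bash
mkdir -p pics; cat > h.py <<'E'
from workcell import bot
import numpy as np, cv2
def ray(cam,px):
    i=bot.camera_info(cam);K=np.array(i["intrinsics"]);T=np.array(i["extrinsics"])
    d=T[:3,:3]@np.linalg.inv(K)@np.array([px[1],px[0],1.0]);return T[:3,3],d
def atz(cam,px,z):
    o,d=ray(cam,px);return o+d*(z-o[2])/d[2]
def tri(a,b):
    (o,d),(p,e)=a,b
    s=np.linalg.lstsq(np.c_[d,-e],p-o,rcond=None)[0]
    A=o+s[0]*d;B=p+s[1]*e;return (A+B)/2,np.linalg.norm(A-B)
E
python3 - <<'E'
from h import *
np.set_printoptions(precision=4,suppress=True)
for c in("side","top"):
    cv2.imwrite(f"pics/{c}0.png",bot.read_camera(c)[:,:,::-1])
    T=np.array(bot.camera_info(c)["extrinsics"]);print(c,T[:3,3],T[:3,2])
P={}
for t in("knob_grip","gate_hinge","lid_hinge","lid_pad","transfer_box","bolt_knob","brown_bottle"):
    for c in("side","top"):
        r=bot.spot_point(c,t)
        if r: P[c,t]=r[0]["pixel"];print(c,t,r[0]["pixel"],round(r[0]["conf"],2))
    if ("side",t) in P and ("top",t) in P: print("   ",*tri(ray("side",P["side",t]),ray("top",P["top",t])))
for t,z in(("knob_grip",.15),("gate_hinge",.088),("lid_hinge",.12)):
    for c in("side","top"):
        if (c,t) in P: print(t,c,atz(c,P[c,t],z))
s=bot.read_state();print(s["time"],s["tcp_rot"],s["tool_pos"])
E
```

```text
side [-0.0362  0.9628  0.576 ] [ 0.4442 -0.8083 -0.3864]
top [ 0.3832 -0.0221  1.7266] [ 0.0758  0.0154 -0.997 ]
side knob_grip [207.5, 327.1] 0.74
side gate_hinge [218.7, 326.5] 0.75
top gate_hinge [214.0, 396.5] 0.84
    [ 0.5615 -0.1913  0.0854] 0.0035058450712159074
side lid_hinge [212.6, 261.0] 0.91
top lid_hinge [169.4, 354.1] 0.74
    [ 0.6857 -0.0645  0.1181] 0.014802700000239689
side lid_pad [253.0, 288.7] 0.19
top lid_pad [189.9, 363.6] 0.88
    [ 0.6367 -0.1033 -0.0021] 0.007057717493153287
side transfer_box [252.5, 288.3] 0.89
top transfer_box [197.0, 358.9] 0.65
    [ 0.6193 -0.0859  0.0096] 0.006308809224415192
side bolt_knob [230.0, 324.3] 0.55
top bolt_knob [259.7, 261.7] 0.23
    [0.4031 0.1631 0.2094] 0.03482836320043235
side brown_bottle [318.6, 220.7] 0.86
top brown_bottle [187.8, 363.9] 0.68
    [ 0.7471 -0.0626 -0.2285] 0.1660429147361403
knob_grip side [ 0.521  -0.1112  0.15  ]
gate_hinge side [ 0.56   -0.1845  0.088 ]
gate_hinge top [ 0.5596 -0.1918  0.088 ]
lid_hinge side [ 0.6904 -0.0585  0.12  ]
lid_hinge top [ 0.6789 -0.0684  0.12  ]
0.8 [3.0984 0.5188 0.    ] [ 0.2199 -0.6382  0.2313]
```

```bash
python3 - <<'E'
import cv2
a=cv2.imread("pics/side0.png")[120:400,150:500];b=cv2.imread("pics/top0.png")[110:310,230:480]
cv2.imwrite("pics/s1.png",cv2.resize(a,(750,600),interpolation=3));cv2.imwrite("pics/t1.png",cv2.resize(b,(750,600),interpolation=3))
E
```

```text
(no output)
```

View pics/s1.png

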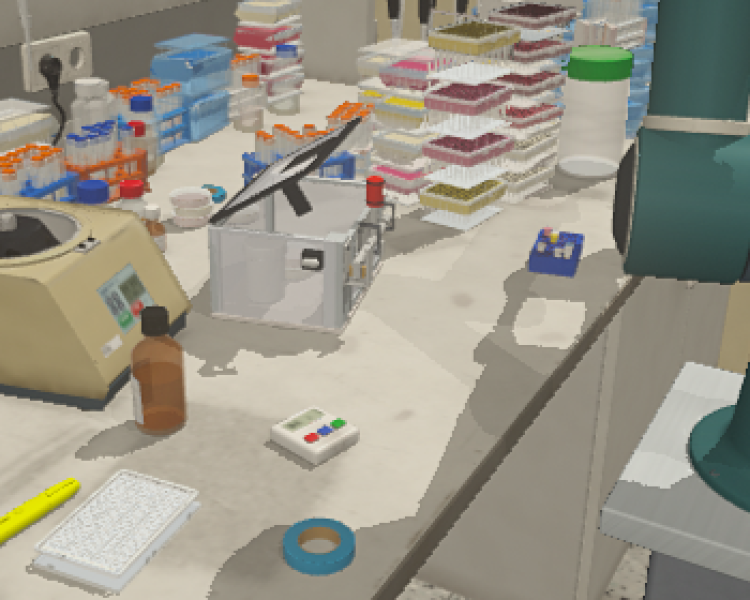

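View pics/t1.png

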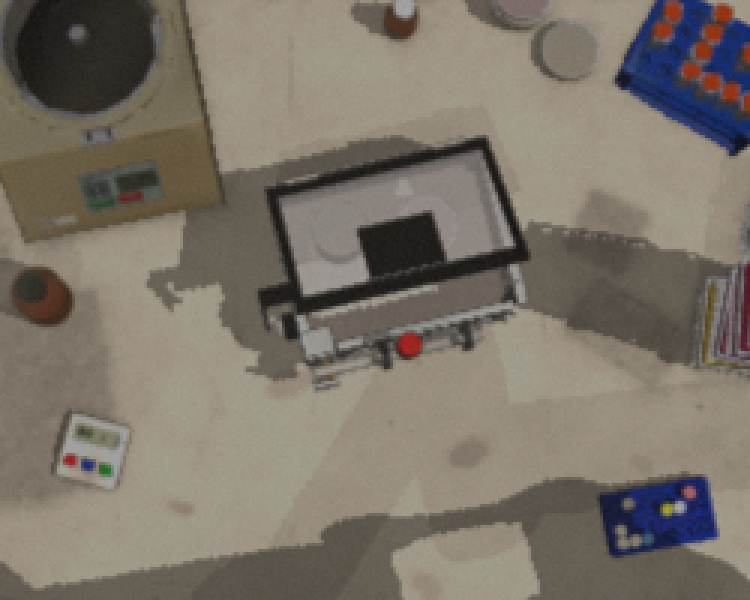

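The side view shows the lid open about 30 degrees and the red knob at about (325, 208). In the top view the knob is at about (366, 225), the pad at about (364, 190), and the box is yawed by about +14 degrees. Next I'll fix these numerically.

```bash
cat >> h.py <<'E'
def red(c,box):
    im=bot.read_camera(c).astype(int);m=(im[...,0]>110)&(im[...,1]<60)&(im[...,2]<70)
    k=np.zeros_like(m);r0,r1,c0,c1=box;k[r0:r1,c0:c1]=1;ys,xs=np.nonzero(m&k)
    return (ys.mean(),xs.mean()),len(ys),(ys.min(),ys.max(),xs.min(),xs.max())
E
python3 - <<'E'
from h import *
np.set_printoptions(precision=4,suppress=True)
a=red("side",(190,230,310,340));b=red("top",(205,240,350,385));print(a,b)
print("tri",*tri(ray("side",a[0]),ray("top",b[0])));k=atz("top",b[0],.164);print("top@.164",k,"side@.15",atz("side",a[0],.148))
# lid frame corners in top view: hinge ends (z~.125); 
for p in((140,487),(190,268)): print("hinge end",atz("top",(110+p[0]/3,230+p[1]/3),.125))
# front top frame edge
for p in((352,330),(302,520)): print("front",atz("top",(110+p[0]/3,230+p[1]/3),.12))
g=[bot.spot_point("top","gate_hinge")[0]["pixel"],bot.spot_point("side","gate_hinge")[0]["pixel"]]
h=tri(ray("top",g[0]),ray("side",g[1]))[0];v=(k-h)[:2];print("hinge->knob",v,np.linalg.norm(v),"yaw",np.arctan2(v[1],v[0])-np.arctan2(.108,-.018))
for t in ("lid_pad",):
    r=bot.regions_of("top",t)
    if r: m=r[0]["pixels"];ys,xs=np.nonzero(m);print("pad px",ys.mean(),xs.mean(),r[0]["box"],r[0]["conf"])
im=bot.read_camera("top").astype(int).sum(2);m=np.zeros((480,640),bool);m[181:198,350:378]=im[181:198,350:378]<90
n,l,st,ce=cv2.connectedComponentsWithStats(m.astype(np.uint8));print(st,ce)
E
```

```text
((np.float64(207.75), np.float64(323.70454545454544)), 44, (np.int64(202), np.int64(215), np.int64(321), np.int64(328))) ((np.float64(224.11627906976744), np.float64(366.1162790697674)), 43, (np.int64(221), np.int64(227), np.int64(363), np.int64(369)))
tri [ 0.5246 -0.1025  0.1511] 0.0028016733652235703
top@.164 [ 0.5222 -0.1025  0.164 ] side@.15 [ 0.5301 -0.11    0.148 ]
hinge end [ 0.7161 -0.1741  0.125 ]
hinge end [0.6649 0.0284 0.125 ]
front [ 0.5156 -0.0325  0.12  ]
front [ 0.5659 -0.2073  0.12  ]
hinge->knob [-0.0416  0.0991] 0.10749311750123042 yaw 0.23195659108311717
pad px 185.06211180124222 360.7368718238283 [317.3, 153.7, 408.1, 214.6] 0.79
[[     0      0    640    480 307042]
 [   354    183     23     15    108]
 [   370    182      4      5      8]
 [   360    184      4      3      7]
 [   350    187      1      1      1]
 [   352    187      1      1      1]
 [   371    187      5      4      9]
 [   351    189      6      9     24]] [[319.4771 239.5251]
 [365.4815 191.2407]
 [371.75   183.875 ]
 [361.8571 185.2857]
 [350.     187.    ]
 [352.     187.    ]
 [373.1111 188.3333]
 [353.5    192.8333]]
```

The rows are not in the units I measure in: shifts go in shares of 0.25 m and turns go in shares of 2 rad. I convert before sending: -0.039 m / 0.25 = -0.156, 0.037 m / 0.25 = 0.148.

Emit:
send_path(increments=[{"x":0.148,"y":-0.156,"z":-0.024},{"x":0.148,"y":-0.156,"z":-0.024},{"x":0.148,"y":-0.156,"z":-0.024},{"x":0.148,"y":-0.156,"z":-0.024},{"x":0.148,"y":-0.156,"z":-0.024}], jaw=0.0, force=40)

```text
time: 1.72
tool_pos: [0.3318, -0.392, 0.2617]
tcp_rot: [3.098, 0.518, 0.001]
wrist_force: [1.2, 0.6, 0.5]
width: 0.001
grip_force: 0.0
```

Emit:
send_path(increments=[{"x":0.148,"y":-0.156,"z":-0.024},{"x":0.148,"y":-0.156,"z":-0.024},{"x":0.148,"y":-0.156,"z":-0.024},{"x":0.148,"y":-0.156,"z":-0.024},{"spin":0.04}])

```text
time: 2.35
tool_pos: [0.4219, -0.1948, 0.2863]
tcp_rot: [3.116, 0.4, 0.003]
wrist_force: [0.3, -0.4, 0.4]
width: -0.002
grip_force: 0.0
```

```bash
python3 - <<'E'
from h import *
s=bot.read_state();from scipy.spatial.transform import Rotation as R
M=R.from_rotvec(s["tcp_rot"]).as_matrix();print(s["tool_pos"],M.round(3),s["wrist_force"],s["width"])
print("to pad",M.T@(np.array([.591,-.098,.235])-s["tool_pos"]))
E
```

```text
[ 0.42191549 -0.19475376  0.2862934 ] [[ 0.968  0.253  0.002]
 [ 0.253 -0.968  0.   ]
 [ 0.002  0.    -1.   ]] [ 0.32369476 -0.44127111  0.41950543] -0.0021611264403976925
to pad [ 0.18792662 -0.05094147  0.05167618]
```

Scaled: 0.05 m / 0.25 = 0.2, 0.038 m / 0.25 = 0.152.

Emit:
send_path(increments=[{"x":0.2,"y":-0.052},{"x":0.2,"y":-0.052},{"x":0.2,"y":-0.052},{"x":0.152,"y":-0.048,"z":0.08},{"z":0.12}])

```text
time: 2.98
tool_pos: [0.5929, -0.1, 0.2358]
tcp_rot: [3.116, 0.399, 0.006]
wrist_force: [-0.1, -0.5, -0.1]
width: 0.001
grip_force: 0.0
```

Emit:
send_path(increments=[{"z":0.12},{"z":0.08},{"z":0.06},{"z":0.04}])

```text
time: 3.48
tool_pos: [0.5899, -0.1018, 0.1601]
tcp_rot: [3.117, 0.394, 0.001]
wrist_force: [-0.1, 0.2, 0.6]
width: 0.004
grip_force: 0.3
```

Scaled: 0.01 m / 0.25 = 0.04, 0.008 m / 0.25 = 0.032.

Emit:
send_path(increments=[{"z":0.04},{"z":0.032},{"z":0.024},{"z":0.02},{"z":0.012}])

```text
time: 4.1
tool_pos: [0.5898, -0.1018, 0.1288]
tcp_rot: [3.116, 0.395, 0.0]
wrist_force: [-0.4, -0.7, 1.6]
width: 0.002
grip_force: 0.8
```

Emit:
send_path(increments=[{"z":0.008},{"z":0.004},{"z":0.004},{}])

```text
time: 4.6
tool_pos: [0.59, -0.1018, 0.1272]
tcp_rot: [3.116, 0.395, 0.001]
wrist_force: [-7.4, 0.6, 15.6]
width: 0.004
grip_force: 8.0
```

```bash
python3 - <<'E'
from h import *
b=bot.read_camera("side")[150:290,220:370]
cv2.imwrite("pics/s2.png",cv2.resize(b[:,:,::-1],(640,600),interpolation=3))
E
```

```text
(no output)
```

View pics/s2.png

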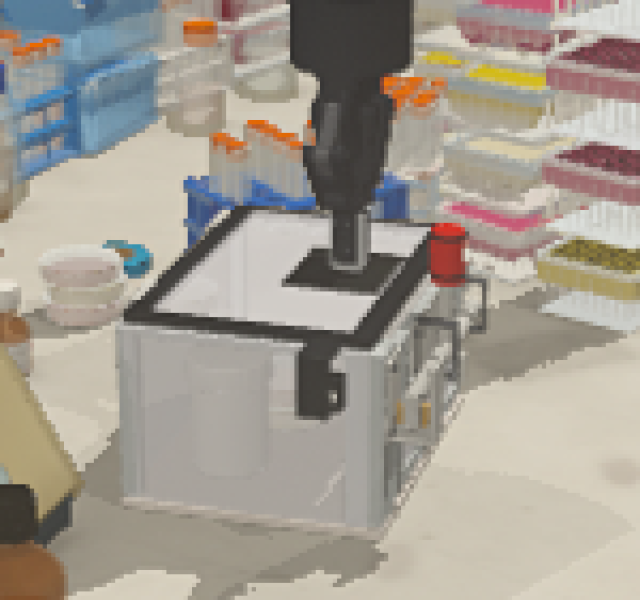

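The side view shows the lid lying flat and latched, with the catch hook down on its post at crop (320, 380). The knob stands at crop (447, 255). I'll retreat and re-measure the knob.

Scaled: -0.06 m / 0.25 = -0.24, -0.05 m / 0.25 = -0.2.

Emit:
send_path(increments=[{"z":-0.12},{"z":-0.2},{"x":-0.16,"z":-0.12},{"x":-0.24,"y":0.2},{"x":-0.12,"y":0.2}], jaw=1.0)

```text
time: 5.28
tool_pos: [0.4972, -0.2186, 0.2351]
tcp_rot: [3.115, 0.397, 0.003]
wrist_force: [0.9, -0.7, 0.0]
width: 0.995
grip_force: 0.0h.py:15: RuntimeWarning: Mean of empty slice.
```

```bash
python3 - <<'E'
from h import *
np.set_printoptions(precision=4,suppress=True)
a=red("side",(190,230,310,340));b=red("top",(205,240,350,385));print(a,b)
k=atz("top",b[0],.164);print(k,tri(ray("side",a[0]),ray("top",b[0])))
p=bot.spot_point("top","lid_pad");print(p, p and atz("top",p[0]["pixel"],.1275))
im=bot.read_camera("top");cv2.imwrite("pics/t2.png",cv2.resize(im[140:260,310:460,::-1],(750,600),interpolation=3))
print(bot.read_state()["tool_pos"])
E
```

```text
  return (ys.mean(),xs.mean()),len(ys),(ys.min(),ys.max(),xs.min(),xs.max())
  ret = ret.dtype.type(ret / rcount)
Traceback (most recent call last):
  File "h.py", line 15, in red
    return (ys.mean(),xs.mean()),len(ys),(ys.min(),ys.max(),xs.min(),xs.max())
                                          ~~~~~~^^
ValueError: zero-size array to reduction operation minimum which has no identity
```

Emit:
send_path(increments=[{"x":0.11,"y":-0.212},{"x":0.11,"y":-0.212},{"z":0.12},{"z":0.06},{}])

```text
time: 6.0
tool_pos: [0.5235, -0.1015, 0.1874]
tcp_rot: [-3.115, -0.394, 0.005]
wrist_force: [-0.2, 0.4, -0.7]
width: 0.997
grip_force: 0.0
```

```bash
python3 - <<'E'
from h import *
i=bot.read_camera("side")[150:270,270:400]
cv2.imwrite("pics/s3.png",cv2.resize(i[:,:,::-1],(650,600),interpolation=3))
a=red("side",(190,230,310,340));print(a,atz("side",a[0],.148))
inf=bot.camera_info("side");K=np.array(inf["intrinsics"]);T=np.linalg.inv(inf["extrinsics"]);t=bot.read_state()["tool_pos"]
for z in(t[2],.15): 
    q=K@(T@np.r_[t[:2],z,1])[:3];print("proj tcp",q[:2]/q[2],(q[:2]/q[2]-[270,150])*5)
E
```

```text
((np.float64(208.38666666666666), np.float64(323.94666666666666)), 75, (np.int64(202), np.int64(215), np.int64(321), np.int64(328))) [ 0.52728696 -0.10598835  0.148     ]
proj tcp [324.45356141 193.39133309] [272.26780703 216.95666545]
proj tcp [324.09404001 208.21247099] [270.47020004 291.06235493]
```

View pics/s3.png

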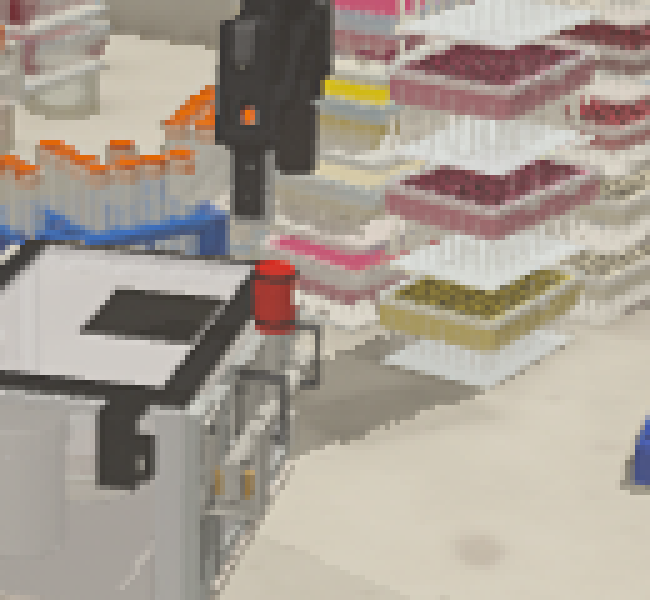

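The TCP axis projects onto the red knob's centre in the side view (324, 208), and the fingers straddle it. I'll descend and close.

Scaled: 0.03 m / 0.25 = 0.12, 0.02 m / 0.25 = 0.08.

Emit:
send_path(increments=[{"z":0.12},{"z":0.08},{"z":0.016},{}])

```text
time: 6.6
tool_pos: [0.5254, -0.1024, 0.1362]
tcp_rot: [3.116, 0.393, 0.002]
wrist_force: [-0.2, -1.0, -0.9]
width: 1.002
grip_force: 0.0
```

Emit:
send_path(increments=[{},{},{},{}], jaw=0.0, force=60)

```text
time: 7.1
tool_pos: [0.5251, -0.1019, 0.1359]
tcp_rot: [3.116, 0.394, 0.001]
wrist_force: [-0.4, -0.2, 1.7]
width: 0.241
grip_force: 58.5
```

Scaled: -0.005 m / 0.25 = -0.02, -0.003 m / 0.25 = -0.012.

Emit:
send_path(increments=[{"z":-0.02},{"z":-0.02},{"z":-0.012},{}])

```text
time: 7.6
tool_pos: [0.5247, -0.1018, 0.1484]
tcp_rot: [3.117, 0.394, 0.0]
wrist_force: [1.2, -0.4, -1.6]
width: 0.236
grip_force: 58.7
```

Scaled: 0.006 m / 0.25 = 0.024, 0.005 m / 0.25 = 0.02.

Emit:
send_path(increments=[{"y":0.02},{"y":0.024},{"y":0.024},{}])

```text
time: 8.1
tool_pos: [0.5292, -0.1191, 0.1482]
tcp_rot: [3.116, 0.393, 0.0]
wrist_force: [1.3, -1.3, -2.8]
width: 0.239
grip_force: 58.8
```

Scaled: 0.006 m / 0.25 = 0.024, 0.005 m / 0.25 = 0.02.

Emit:
send_path(increments=[{"y":0.024},{"y":0.024},{"y":0.02},{"y":0.012},{}])

```text
time: 8.72
tool_pos: [0.5342, -0.1382, 0.1484]
tcp_rot: [3.116, 0.394, 0.001]
wrist_force: [0.7, -0.0, -2.5]
width: 0.238
grip_force: 58.8
```

Emit:
send_path(increments=[{"y":0.008},{"y":0.008},{}])

```text
time: 9.1
tool_pos: [0.5344, -0.1411, 0.1479]
tcp_rot: [-3.116, -0.394, 0.002]
wrist_force: [-0.0, 2.3, -3.2]
width: 0.237
grip_force: 58.9
```

Scaled: 0.002 m / 0.25 = 0.008.

Emit:
send_path(increments=[{"y":0.008},{}])

```text
time: 9.35
tool_pos: [0.5338, -0.142, 0.1473]
tcp_rot: [-3.113, -0.394, 0.005]
wrist_force: [-2.4, 6.4, -2.1]
width: 0.237
grip_force: 58.9
```

Emit:
send_path(increments=[{"y":0.008},{},{}])

```text
time: 9.72
tool_pos: [0.5332, -0.1428, 0.1466]
tcp_rot: [-3.111, -0.393, 0.009]
wrist_force: [-4.0, 8.8, -3.2]
width: 0.24
grip_force: 59.0
```

```bash
python3 - <<'E'
from h import *
p=bot.read_camera("side");a=red("side",(180,230,300,345));print(a)
cv2.imwrite("pics/s4.png",cv2.resize(p[150:270,270:400,::-1],(650,600),interpolation=3))
E
```

```text
((np.float64(203.16666666666666), np.float64(331.0)), 12, (np.int64(196), np.int64(207), np.int64(327), np.int64(332)))
```

View pics/s4.png

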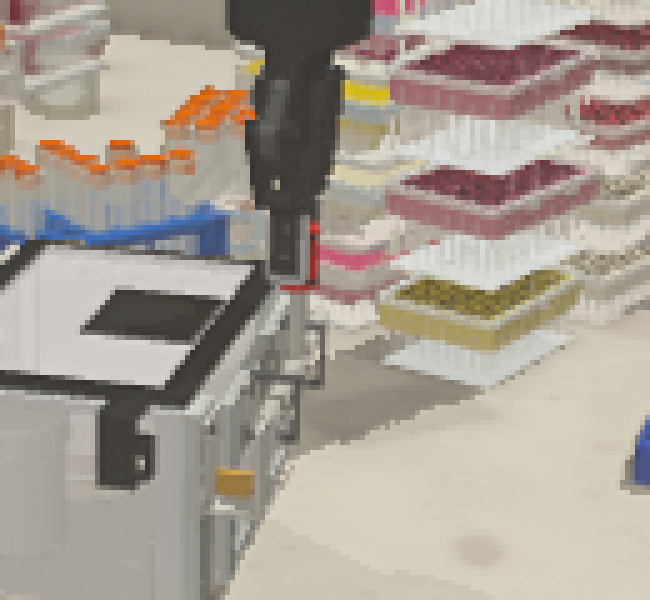

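The side view shows the knob gripped and the bolt drawn right back, its nose clear of the brass lip at crop (235, 483). I'll swing the gate along its arc.

Scaled: -0.005 m / 0.25 = -0.02, -0.0045 m / 0.25 = -0.018.

Emit:
send_path(increments=[{"x":-0.02,"y":0.002},{"x":-0.02,"y":0.006},{"x":-0.02,"y":0.01},{"x":-0.018,"y":0.01},{}])

```text
time: 10.45
tool_pos: [0.5169, -0.1561, 0.1474]
tcp_rot: [-3.114, -0.394, 0.006]
wrist_force: [-3.3, 5.0, -2.5]
width: 0.24
grip_force: 59.2
```

Emit:
send_path(increments=[{"x":-0.016,"y":0.012},{"x":-0.016,"y":0.012},{},{}])

```text
time: 10.95
tool_pos: [0.511, -0.164, 0.1474]
tcp_rot: [-3.115, -0.394, 0.005]
wrist_force: [-3.5, 4.8, -3.6]
width: 0.236
grip_force: 59.2
```

```bash
python3 - <<'E'
from h import *
p=bot.read_camera("side")
cv2.imwrite("pics/s5.png",cv2.resize(p[150:270,270:400,::-1],(650,600),interpolation=3))
h=np.array([.5688,-.2029])
t=bot.read_state()["tool_pos"];v=t[:2]-h;print(v,np.linalg.norm(v),np.arctan2(v[1],v[0])-np.arctan2(.0614,-.0343))
E
```

```text
[-0.05769045  0.03892417] 0.06959366834353185 0.4678015500885073
```

View pics/s5.png

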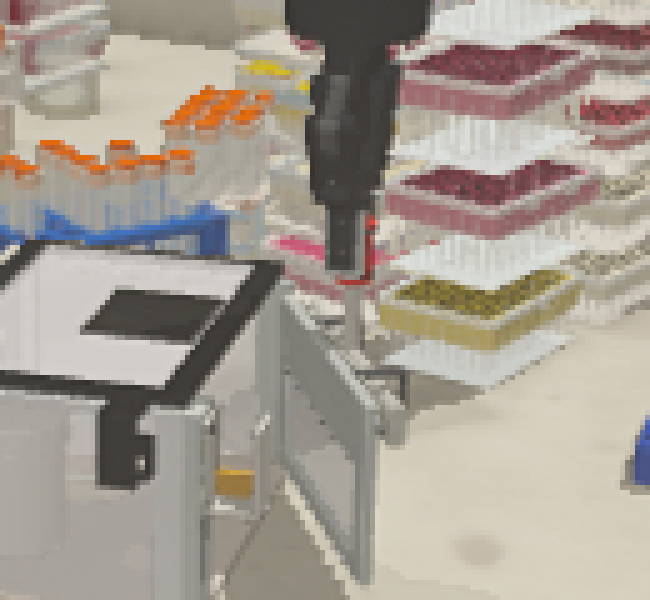

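The side view shows the gate ajar, the knob still between the fingers and the lid flat. I'll cross-check the gate angle from its lower free corner, at crop (368, 583), and check that nothing moves.

Emit:
send_path(increments=[{},{},{}])

```text
time: 11.38
tool_pos: [0.5111, -0.1639, 0.1475]
tcp_rot: [-3.115, -0.394, 0.005]
wrist_force: [-3.2, 4.0, -2.6]
width: 0.237
grip_force: 59.2
```

```bash
python3 - <<'E'
from h import *
for z in(.005,.015):
    p=atz("side",(150+583/5,270+368/5),z);v=p[:2]-[.5688,-.2029];print(p,np.linalg.norm(v),np.arctan2(v[1],v[0])-np.pi/2-.25)
E
```

```text
[ 0.45895129 -0.09319618  0.005     ] 0.15524711829909482 0.5360581233673738
[ 0.4502799  -0.07470325  0.015     ] 0.17458929435627307 0.4961965871521552
```

Scaled: 0.002 m / 0.25 = 0.008, -0.0013 m / 0.25 = -0.0052.

Emit:
send_path(increments=[{"x":0.008,"y":-0.0052},{"x":0.0052,"y":-0.0048},{},{},{}])

```text
time: 12.0
tool_pos: [0.5136, -0.1603, 0.1474]
tcp_rot: [-3.114, -0.394, 0.005]
wrist_force: [-4.3, 5.8, -3.1]
width: 0.237
grip_force: 59.2
```

```bash
python3 - <<'E'
from h import *
s=bot.read_state();v=s["tool_pos"][:2]-[.5688,-.2029];print(np.linalg.norm(v),np.arctan2(v[1],v[0])-np.arctan2(.0614,-.0343),s["grip_force"],s["joint_vel"])
print(bot.finish_job())
E
```

```text
0.06970762449946763 0.4041006023870257 59.21822011470795 [-0.00109227  0.00183798  0.0007965  -0.00012271  0.0017995   0.0004558 ]
the job is handed in; nothing more can be done
None
```

I pressed the lid shut past its catch, lifted the bolt and drew it back to its end stop, and handed the job in at 12.0 s with the gate held ajar by the gripped knob at about 0.40–0.47 rad (23–27 degrees); no verdict came back.

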